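Trip test of a press safety unit

ROBOT

A 7-joint arm with a two-finger parallel gripper is mounted at the origin on the work surface. World frame = base frame: x ahead of the robot, y to its left, z up, the work surface at z = 0. Lengths are in m, angles in rad, forces in N, time in s.
With the tool pointing down it reaches from about 0.4 to 0.9 m from the base axis. Payload 5.5 kg.
Tool frame: the origin (TCP) lies midway between the tips of the shut fingers; the grasp point (between the pads) lies 19 mm behind it (robot.grip_depth is the distance from the TCP to the grasp point, in m); x points along the fingers, y is the direction in which the jaws open and shut, and the axes are right-handed (so a half turn about x gives the same grasp; the last joint's range is limited). The gripper opens to 92 mm and grips with 3 to 60 N. Pads are 19 mm wide; open, the fingers measure 130 mm over their backs; the gripper's body (75 mm by 190 mm) begins 47 mm behind the grasp point.
Start: joints at [-0.935, 0.501, -0.427, 1.55, 0.221, 1.138, -0.21], TCP at [0.237, 0.605, 0.227] pointing down, gripper open.
Joint ranges: [-2.88, 2.88], [-0.31, 2.03], [-1.54, 1.56], [0.2, 2.42], [-1.41, 4.55], [0.19, 2.02], [-2.57, 2.57]. Speed limits (rad/s): [2.57, 2.57, 3.14, 3.14, 3.14, 3.14, 3.14].

INTERFACE

Orientations are given as a unit quaternion [x, y, z, w].
In Python, from station import robot, imaging, nets gives the robot as it stands.
- The arm moves only by the tool drive_tool, never from a script. Its argument "steps" is a list of rows, each a list of 5 numbers: the gripper's target within -1 to 1 (fully open at 1, half-way at 0, shut at -1), then the shift along the world's x, y, z in units of 60 mm (1.0 is 60 mm), then the turn about the world's z in units of 6 degrees (1.0 is 6 degrees). In form: [[hand, dx, dy, dz, turn], ...]. A call has 1 to 12 rows; each row shifts and turns the commanded pose from where the row before left it; what a row does not reach is not made up. A row lasts 1/8 s, in which the tool goes at most 62.5 mm and 10.7 degrees, less where a joint would pass 70% of its speed; a pose out of reach is approached as far as the arm can. A call is refused whole if a number of a shift passes 1 or a number of a turn 1, either way. A call with a gripper value outside its range is refused whole. The fingers move at their own pace and stop on an object; the grip force is fixed at half the most. Time passes only in rows, so rows that do not move let the fingers close. It gives the time, the measured TCP pose, the force and the opening at its end, in the units of the state.
- robot.observe(): the state, without advancing time (a new reading comes with each control period).
- imaging.get_image(name): name is "scene" or "top"; returns the picture (420x560x3 uint8, red, green, blue); there is no depth.
- imaging.camera_model(name): a dict with "vfov" (degrees; the focal length in pixels is half the picture's height over the tangent of half this angle, whatever the lens; pixels are square), "cx", "cy" (the principal point, pixels), "position" and "attitude" of the camera in the world. Camera axes: x right, y up, looking along -z (the intrinsics and any distortion apply to the point x, -y, -z); pixel columns grow to the right and rows downward; lengths in m; the calibration is good to about 2 mm. A picture is of the moment at which its call begins. camera_model takes no time and is no camera call.
- robot.job_done(): hands the job in, once; it reports no verdict.
Trained networks look in the newest picture that a camera, given by its name, has taken for a name from the list of things; names that differ only in an ending like _2 or _b are one class to them, and where a whole thing is asked for, a point or a joint stands for the part that bears it (a point fixed in the world has none). Each returns a list of dicts, best first, with "confidence" (0 to 1); they miss things now and then, are a little off and sometimes report something else, mostly with a low value. They report only what shows in the picture. A call takes as long as a camera call.
- nets.find_in(camera, query): "extent" ([left, top, width, height] in pixels, round what is visible of it).
- nets.silhouettes(camera, query): "region" (420x560 bool, what is visible of it) and "extent" ([left, top, width, height] in pixels, round what is visible of it).
The state is a dict: "t": time; "qpos": joint angles; "joint_velocities": joint speeds; "joint_torque": joint torques, N m; "tool_pos": TCP position; "orientation": TCP orientation; "contact_force": force on the tool from outside, world axes, zero at the start; "moment": the same for the moment, N m; "gripper_width": opening from 0.0 (shut) to 1.0 (fully open).
Only numpy, scipy, OpenCV 4.12 (cv2) and the standard library are available. Lean on these libraries where they do the work, as an engineer would, in place of code of your own. Each camera call takes 0.05 s, during which the arm holds its last target.

TASK

Test the press's safety trip unit, the one with the orange lever: press its yellow test button so that the lever drops, let go of the button, then lift the orange lever back up until it stands on its own. Leave the lever of the other unit, the blue one, standing.

Things in the scene. Friction and masses are not known exactly. Their poses are not given: they have to be found in the camera images.
- test_button_top (a point): Top centre of the yellow 28 mm test button of the orange-lever unit: a fixed grey box 110 (x) x 220 (y) x 50 mm high. Axes are the unit's: z up, x roughly away from the robot, y along the lever's hinge; lever 115 mm to -y. 78 mm above the bench, 10 mm proud of a 44 mm black collar. 8 mm travel, springs back, 5 N at the bottom; from about 4.5 mm down it tips the lever, which drops in under 1 s.
- trip_lever_grip (a point): Centre of the orange grip, a crossbar 20 mm thick, 34 mm long along its y (the hinge direction), on a 10 mm rod; z points along the rod, outward. The hinge is 100 mm back along -z, in the slot of the box, 36 mm above the bench. Grip height: standing 134 mm; dropped 81 mm, then 34 mm clear of the box's robot-side face. Pinch its flat ends from above, or push it up. 65 g.
- trip_lever (a joint): Orange lever's angle, rad. 0 = standing, leaning 0.17 rad (10 degrees) past upright, away from the robot (unit's +x), on its stop; 0.17 = upright; grows as it drops towards the robot (-x) to 1.27, fully dropped, 27 degrees above level. Swings freely, no latch: below 0.17 it falls back to 0 and stays there by its weight once the button is out; above 0.17 it drops.
- other_lever (a joint): Angle of the blue lever (rad; 0 = standing, 1.27 = dropped) of the other unit on the bench, 0.3 to 0.45 m to one side: the same but for its blue grip and blue band, with a yellow button of its own. It stands at the start and is to be left standing.

How it is judged:
On the way, in this order (a step that is already met when the one before it is completed fails the run):
1. the yellow test button of the orange-lever unit is pressed in at least 3 mm (before the lever has dropped) (distance of test_button_top from where it was at the start of the episode above 0.003 m), for 0.02 s.
2. the orange lever has dropped (beyond 1.1 rad) (value of joint trip_lever above 1.1 rad), for 0.1 s.
At the end, for the whole second after the job is handed in: The orange lever stands by itself leaning back against its stop (within 0.12 rad), its test button is out again (within 1.5 mm), and the blue lever still stands (within 0.12 rad) (value of joint each of trip_lever, other_lever below 0.12 rad and distance of test_button_top from where it was at the start of the episode below 0.0015 m); the robot touches nothing.
It fails at once if the blue lever of the other unit is dropped (beyond 0.4 rad) (value of joint other_lever above 0.4 rad).
It also fails if it takes over 48 s, if anything falls off the work surface, if the arm or the gripper's body presses on something with over 40 N, if the wrist force passes 120 N, or if a joint passes its speed limit or range.

## Working session

There is one attempt and no reset: what is moved stays moved. The work goes in short steps, Python scripts to look and compute and a tool call to move; the robot and the scene stay as the last step left them, time stands still between calls to the robot, and variables do not carry over. Pictures are saved under pics/ and viewed, and the job is handed in when it is done.

Besides the shell and the picture viewer there is one more tool, called as name(argument=value, ...) on one line, values as JSON. drive_tool: Moves the arm, as the interface text tells. Its arguments: {"type":"object","properties":{"steps":{"type":"array","items":{"type":"array","items":{"type":"number"}}}},"required":["steps"]}

```bash
mkdir -p pics; ls
python3 - <<'E'
from station import robot, imaging, nets
import cv2
s=robot.observe();print(s)
for n in("scene","top"):
    cv2.imwrite(f"pics/{n}0.png",imaging.get_image(n)[:,:,::-1]);print(n,imaging.camera_model(n))
    for q in("test_button_top","trip_lever_grip","trip_lever","other_lever"):
        print(q,[(d["confidence"],d["extent"]) for d in nets.find_in(n,q)])
E
```

```text
pics
{'t': 0.0, 'qpos': array([-0.93479153,  0.50186063, -0.42678214,  1.55146115,  0.22078961,
        1.13825198, -0.21030525]), 'joint_velocities': array([-1.25182946e-03,  5.16183630e-04, -1.36035751e-03,  1.13118656e-03,
       -1.94657191e-05, -1.45162840e-03, -1.83685790e-04]), 'joint_torque': array([-2.02764581e-04, -5.66589081e+01, -5.81646949e+00, -2.79110956e+01,
       -6.87570730e-02,  3.07432457e-02,  1.93040455e-04]), 'tool_pos': array([0.23653512, 0.60468907, 0.22566487]), 'orientation': array([ 0.13036678,  0.69501518, -0.13169452,  0.69470494]), 'contact_force': array([ 0.59512635, -0.44830844,  0.12803153]), 'moment': array([0.00436025, 0.00878699, 0.00334777]), 'gripper_width': 1.0008911431284222}
scene {'vfov': 49.55332639144957, 'cx': 269.88120140420745, 'cy': 206.16251468022094, 'position': array([ 1.27841226, -0.18597849,  0.63277508]), 'attitude': array([0.37213106, 0.27829413, 0.54127605, 0.70077891])}
test_button_top [(0.5, [203.8, 251.6, 18.4, 12.1])]
trip_lever_grip [(0.8, [135.1, 230.4, 18.9, 37.9])]
trip_lever [(0.62, [130.9, 232.1, 26.8, 38.9])]
other_lever [(0.83, [337.0, 196.8, 15.2, 37.5])]
top {'vfov': 55.08827112733852, 'cx': 282.5866739462348, 'cy': 210.30047521471602, 'position': array([0.49206996, 0.0027862 , 0.97104599]), 'attitude': array([-0.04643808,  0.02994853,  0.71175922, -0.70024668])}
test_button_top [(0.44, [334.5, 186.9, 12.7, 12.3])]
trip_lever_grip [(0.72, [392.1, 186.1, 21.0, 21.0])]
trip_lever [(0.66, [392.0, 188.3, 20.3, 15.4])]
other_lever [(0.59, [210.2, 198.9, 20.3, 20.1])]
```

View pics/scene0.png

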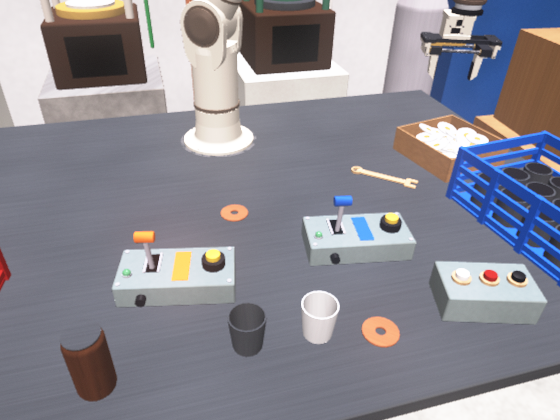

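View pics/top0.png

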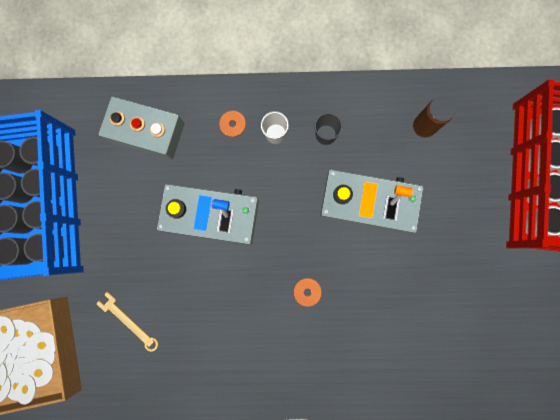

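The scene picture shows the orange unit at about (177,275), with its button at (212,257) and its grip at (145,237). The blue unit is to its right, at about (357,237). In the top picture the orange button is at (343,194), the orange grip at (404,191) and the blue grip at (220,204).

```bash
cat > h.py <<'E'
from station import robot, imaging, nets
import numpy as np, cv2
from scipy.spatial.transform import Rotation as R
def ray(cam,u,v):
    m=imaging.camera_model(cam);f=210/np.tan(np.radians(m["vfov"])/2)
    d=np.array([(u-m["cx"])/f,-(v-m["cy"])/f,-1.]);return m["position"],R.from_quat(m["attitude"]).apply(d/np.linalg.norm(d))
def proj(cam,p):
    m=imaging.camera_model(cam);f=210/np.tan(np.radians(m["vfov"])/2)
    c=R.from_quat(m["attitude"]).inv().apply(np.array(p)-m["position"]);return m["cx"]+f*c[0]/-c[2],m["cy"]-f*c[1]/-c[2]
def atz(cam,u,v,z):
    o,d=ray(cam,u,v);return o+d*(z-o[2])/d[2]
def tri(a,b):
    o1,d1=ray("scene",*a);o2,d2=ray("top",*b)
    k=np.linalg.lstsq(np.c_[d1,-d2],o2-o1,rcond=None)[0];p,q=o1+k[0]*d1,o2+k[1]*d2
    return (p+q)/2,np.linalg.norm(p-q)
def blob(img,lo,hi,box):
    x,y,w,h=box;hsv=cv2.cvtColor(img,cv2.COLOR_RGB2HSV)
    m=cv2.inRange(hsv,np.array(lo),np.array(hi))[y:y+h,x:x+w]
    n,l,s,c=cv2.connectedComponentsWithStats(m);i=1+np.argmax(s[1:,4]);return c[i]+[x,y],s[i]+[x,y,0,0,0]
E
python3 - <<'E'
from h import *
a,b=imaging.get_image("scene"),imaging.get_image("top")
Y=((22,140,120),(33,255,255));O=((4,150,120),(17,255,255));B=((100,150,100),(125,255,255))
r={}
for n,c,bs,bt in(("btn",Y,(195,240,40,35),(328,180,32,30)),("grip",O,(125,222,40,25),(390,178,30,22)),("bgrip",B,(325,190,35,20),(208,192,25,20)),("bbtn",Y,(378,208,30,25),(160,195,30,30))):
    p,s=blob(a,*c,bs);q,t=blob(b,*c,bt);print(n,p.round(1),s,q.round(1),t,*tri(p,q));
    z=.134 if 'g' in n else .078;print("  atz",atz("scene",*p,z),atz("top",*q,z))
# box corners from top, screws
for uv in((332,171),(423,186),(415.5,232),(322,214)):print(atz("top",*uv,.05))
o=cv2.resize(b[150:250,300:440,::-1],None,fx=5,fy=5,interpolation=cv2.INTER_CUBIC);cv2.imwrite("pics/z1.png",o)
o=cv2.resize(a[220:315,105:245,::-1],None,fx=5,fy=5,interpolation=cv2.INTER_CUBIC);cv2.imwrite("pics/z2.png",o)
E
```

```text
btn [212.2 258.8] [206 255  14   7  29] [343.4 193.1] [337 187  14  13 139] [ 0.62744722 -0.11559931  0.06450868] 0.0007633969843716734
  atz [ 0.64278861 -0.11762959  0.078     ] [ 0.6254988  -0.11346542  0.078     ]
grip [144.1 238.7] [134 232  21  11 114] [402.4 191.1] [395 186  18  11  71] [ 0.61961577 -0.23075863  0.12918254] 0.0005406487075835099
  atz [ 0.62579815 -0.23059347  0.134     ] [ 0.61890902 -0.22914547  0.134     ]
bgrip [342.5 200.1] [334 196  18  10 160] [220.1 204.2] [212 199  17  12 147] [0.59793217 0.15206684 0.13501029] 0.001379580234019742
  atz [0.59653148 0.15201492 0.134     ] [0.59829196 0.15291385 0.134     ]
bbtn [392.2 220.6] [386 218  13   5  25] [173.8 207.6] [168 201  13  14 138] [0.60097536 0.27077189 0.06566866] 0.0005714416874287523
  atz [0.61571144 0.26052334 0.078     ] [0.59959922 0.2673977  0.078     ]
[ 0.68184491 -0.09243892  0.05      ]
[ 0.64265476 -0.2998782   0.05      ]
[ 0.53733988 -0.27747132  0.05      ]
[ 0.58207097 -0.06674215  0.05      ]
```

View pics/z1.png

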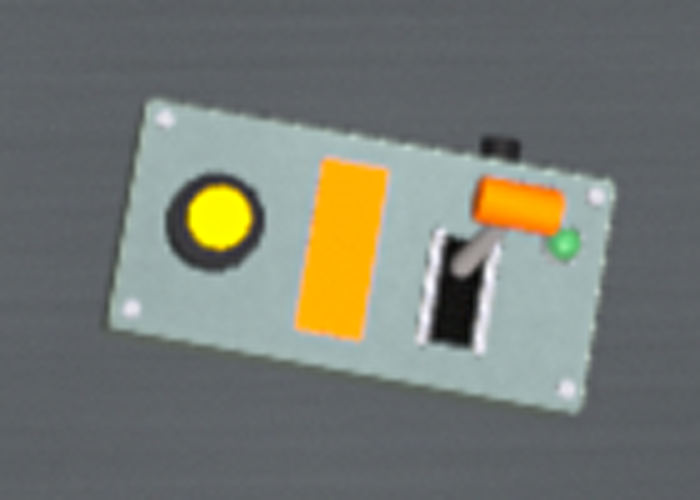

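View pics/z2.png

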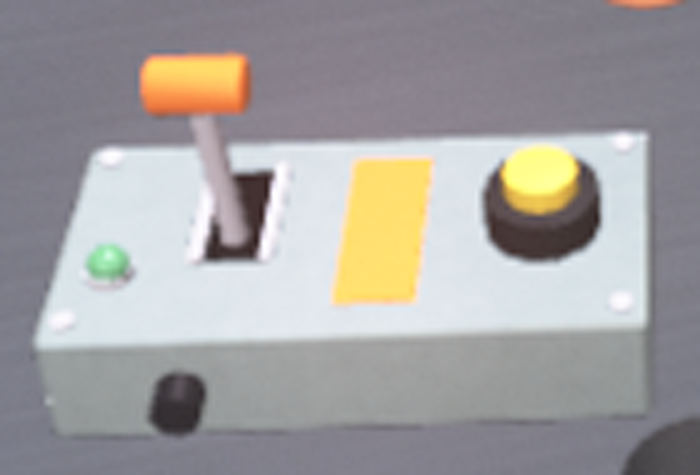

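Run:
```python
from h import *
print(tri((213,254.6),(344,193.2)),atz("scene",213,254.6,.078),atz("top",344,193.2,.078))
print("grip",tri((144.2,237),(403.7,191.2)),atz("scene",144.2,237,.134),atz("top",403.7,191.2,.134))
c=[atz("top",*p,.05) for p in((329.6,170),(422.6,186.4),(416,232.4),(322,215.6))]
for i in range(4):
    d=c[i]-c[i-1];print(c[i],np.linalg.norm(d),np.degrees(np.arctan2(d[1],d[0])))
s=[atz("scene",105+u/5,220+v/5,.05) for u,v in((97,150),(645,133),(648,327),(38,348))]
for i in range(4):
    d=s[i]-s[i-1];print(s[i],np.linalg.norm(d),np.degrees(np.arctan2(d[1],d[0])))
r=R.from_quat(robot.observe()["orientation"]);print(r.as_matrix())
```

```text
(array([ 0.62597439, -0.11455545,  0.07354468]), np.float64(0.0017790053628180245)) [ 0.63144577 -0.11427461  0.078     ] [ 0.62515141 -0.1148484   0.078     ]
grip (array([ 0.61896033, -0.23123958,  0.13279291]), np.float64(0.0016597701890074504)) [ 0.62092885 -0.23031704  0.134     ] [ 0.61870538 -0.2317563   0.134     ]
[ 0.68431386 -0.08695332  0.05      ] 0.10785665278055616 -10.85133500895622
[ 0.64174273 -0.29891852  0.05      ] 0.21619793287112665 -101.35621288683598
[ 0.53641423 -0.27855174  0.05      ] 0.10727953515777121 169.05610105825184
[ 0.57838579 -0.06664808  0.05      ] 0.21602030526485777 78.7964842341469
[ 0.54258745 -0.27696842  0.05      ] 0.10843428647044907 168.9741309579661
[ 0.5849121  -0.06625636  0.05      ] 0.21492079663794106 78.64242765422564
[ 0.6919542  -0.08656618  0.05      ] 0.10895182282981328 -10.743408599222644
[ 0.64902014 -0.29770672  0.05      ] 0.2154615026450319 -101.4940151060459
[[-1.38998092e-05  3.64209304e-01  9.31317122e-01]
 [ 1.07691184e-04  9.31317118e-01 -3.64209301e-01]
 [-9.99999994e-01  9.52322036e-05 -5.21672614e-05]]
```

drive_tool(steps=[[-1,0.408,-0.749,0,-0.83],[-1,0.408,-0.749,0,-0.83],[-1,0.408,-0.749,0,-0.83],[-1,0.408,-0.749,0,-0.83],[-1,0.408,-0.749,0,-0.83],[-1,0.408,-0.749,0,-0.83],[-1,0.408,-0.749,0,-0.83],[-1,0.408,-0.749,0,-0.83]])

```text
t: 1.6
tool_pos: [0.4333, 0.2444, 0.2272]
orientation: [0.361, 0.608, -0.36, 0.608]
contact_force: [0.5, -0.1, 0.4]
gripper_width: 0.181
```

drive_tool(steps=[[-1,0.408,-0.749,0,-0.83],[-1,0.408,-0.749,0,-0.83],[-1,0.408,-0.749,0,-0.83],[-1,0.408,-0.749,0,-0.83],[-1,0.408,-0.749,0,-0.83],[-1,0.408,-0.749,0,-0.83],[-1,0.408,-0.749,0,-0.83],[-1,0.408,-0.749,0,-0.83],[-1,0,0,-0.8,0],[-1,0,0,-0.8,0],[-1,0,0,0,0]])

```text
t: 2.98
tool_pos: [0.6248, -0.1129, 0.1266]
orientation: [-0.544, -0.452, 0.548, -0.447]
contact_force: [-0.1, 1.0, -0.2]
gripper_width: 0.0
```

Run:
```python
from h import *
s=robot.observe();print(s)
a,b=imaging.get_image("scene"),imaging.get_image("top")
print(proj("scene",s["tool_pos"]),proj("top",s["tool_pos"]))
o1=cv2.resize(b[140:260,290:430,::-1],None,fx=4,fy=4);o2=cv2.resize(a[180:320,105:245,::-1],None,fx=4,fy=4)
cv2.imwrite("pics/b1.png",o1);cv2.imwrite("pics/b2.png",o2)
```

```text
{'t': 2.975, 'qpos': array([ 0.03581528,  0.5532998 ,  0.13752761,  1.68012954, -0.09046811,
        0.92338471,  0.01580302]), 'joint_velocities': array([-0.00528027, -0.06320342,  0.01146265, -0.07216567,  0.00513644,
        0.0341437 , -0.00226238]), 'joint_torque': array([ 3.89280645e-01, -5.68018806e+01,  2.95911625e+00, -2.45606768e+01,
       -7.63252820e-02, -5.29164802e-01,  3.61618388e-02]), 'tool_pos': array([ 0.62477334, -0.11293219,  0.12661299]), 'orientation': array([-0.54362719, -0.45199955,  0.547849  , -0.44724418]), 'contact_force': array([-0.11011654,  1.00245049, -0.19087342]), 'moment': array([-0.11105024,  0.15968246, -0.02423203]), 'gripper_width': 0.00046817058278512177}
(np.float64(211.5803265131362), np.float64(231.61804106288284)) (np.float64(346.02720722985725), np.float64(189.9464349065476))
```

View pics/b1.png

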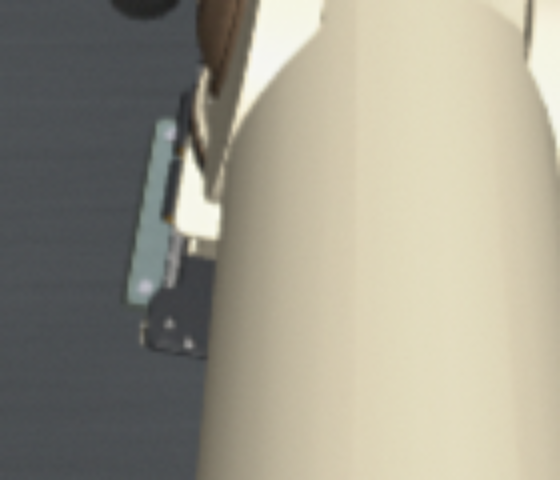

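View pics/b2.png

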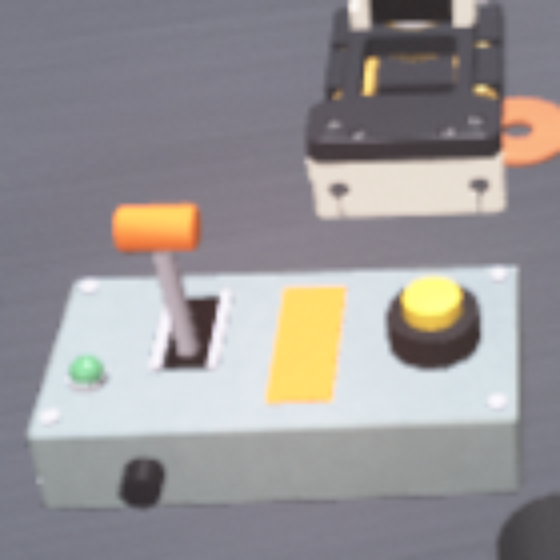

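The view of the fingertips is blocked by the gripper body (lower edge near (410,215) in the zoom). The button and the standing orange lever are clear of it, so I go down by the numbers, watching force.

drive_tool(steps=[[-1,0.03,-0.02,-0.35,0],[-1,0,0,-0.35,0],[-1,0,0,0,0],[-1,0,0,0,0]])

```text
t: 3.58
tool_pos: [0.6303, -0.1149, 0.0888]
orientation: [-0.546, -0.45, 0.546, -0.45]
contact_force: [0.2, -0.7, 0.3]
gripper_width: 0.007
```

drive_tool(steps=[[-1,-0.02,0,-0.13,0],[-1,0,0,-0.14,0],[-1,0,0,0,0],[-1,0,0,0,0]])

```text
t: 4.08
tool_pos: [0.6295, -0.115, 0.073]
orientation: [0.546, 0.449, -0.546, 0.45]
contact_force: [0.7, -0.2, 3.8]
gripper_width: 0.004
```

Run:
```python
from h import *
a=imaging.get_image("scene")
cv2.imwrite("pics/c2.png",cv2.resize(a[180:320,105:245,::-1],None,fx=4,fy=4))
```

```text
(no output)
```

View pics/c2.png

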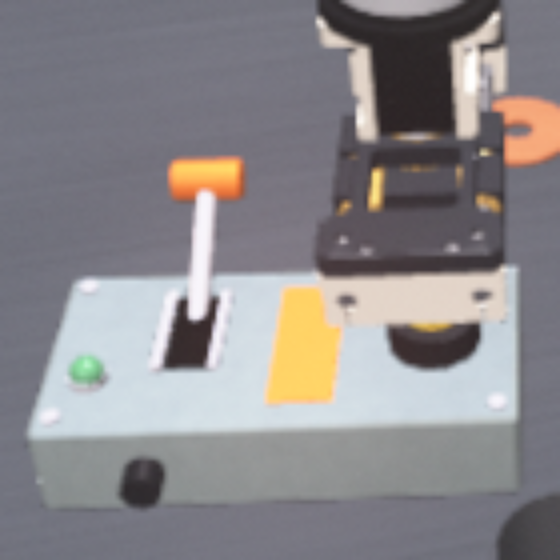

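The button is pressed at 3.8 N, and the orange grip has moved to (205,178) in the zoom, so the lever is falling. I'll hold briefly, then rise.

drive_tool(steps=[[-1,0,0,0,0],[-1,0,0,0,0],[-1,0,0,0,0],[-1,0,0,0,0],[-1,0,0,0.3,0],[-1,0,0,0.7,0],[-1,0,0,0.8,0],[-1,0,0,0.4,0]])

```text
t: 5.12
tool_pos: [0.6293, -0.115, 0.2079]
orientation: [0.546, 0.449, -0.545, 0.45]
contact_force: [-0.3, 0.5, -0.9]
gripper_width: 0.004
```

Run:
```python
from h import *
a=imaging.get_image("scene");b=imaging.get_image("top")
cv2.imwrite("pics/d2.png",cv2.resize(a[180:320,105:245,::-1],None,fx=4,fy=4))
cv2.imwrite("pics/d1.png",b[:,:,::-1])
O=((4,150,120),(17,255,255));print(blob(a,*O,(100,170,90,90)));print(proj("scene",(.5175,-.21,.081)),proj("top",(.5175,-.21,.081)))
```

```text
(array([157.16666667, 226.08974359]), array([148, 220,  18,  10,  78]))
(np.float64(156.3528719566895), np.float64(224.96125714217598)) (np.float64(389.2603341262824), np.float64(240.78666794910654))
```

View pics/d2.png

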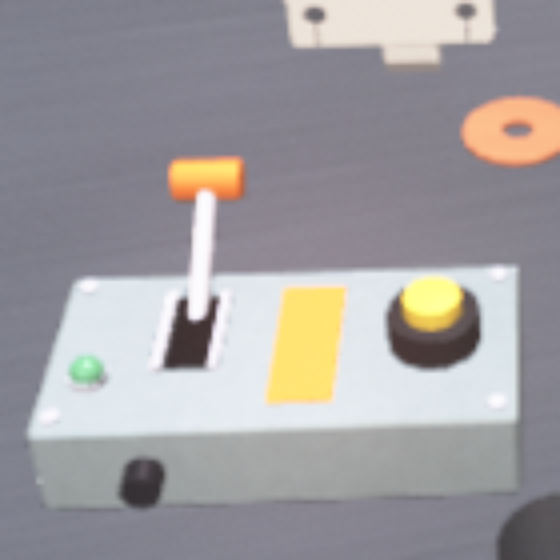

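View pics/d1.png

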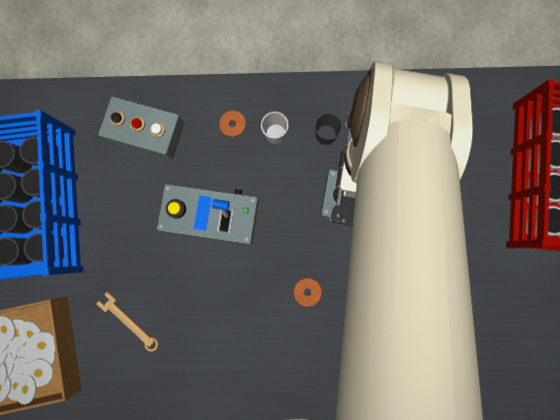

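The lever is fully dropped: its grip is at scene (157,226), against a predicted (156,225). The button has sprung back out and the blue lever still stands. Next I turn 90° and move over the grip.

drive_tool(steps=[[1,-0.124,-0.106,0,-1],[1,-0.124,-0.106,0,-1],[1,-0.124,-0.106,0,-1],[1,-0.124,-0.106,0,-1],[1,-0.124,-0.106,0,-1],[1,-0.124,-0.106,0,-1],[1,-0.124,-0.106,0,-1],[1,-0.124,-0.106,0,-1],[1,-0.124,-0.106,0,-1],[1,-0.124,-0.106,0,-1],[1,-0.124,-0.106,0,-1],[1,-0.124,-0.106,0,-1]])

```text
t: 6.72
tool_pos: [0.5379, -0.1908, 0.2032]
orientation: [-0.705, -0.042, 0.707, -0.041]
contact_force: [0.0, -0.9, -0.3]
gripper_width: 0.996
```

drive_tool(steps=[[1,-0.124,-0.106,0,-1],[1,-0.124,-0.106,0,-1],[1,-0.124,-0.106,0,-1],[1,0,0,-0.5,0],[1,0,0,-0.5,0],[1,0,0,0,0],[1,0,0,0,0]])

```text
t: 7.6
tool_pos: [0.5172, -0.2104, 0.1448]
orientation: [-0.704, 0.068, 0.704, 0.068]
contact_force: [-0.3, 0.6, 0.4]
gripper_width: 0.999
```

Run:
```python
from h import *
a=imaging.get_image("scene");s=robot.observe()
r=R.from_quat(s["orientation"]).as_matrix();print(s["tool_pos"],s["qpos"],np.degrees(np.arctan2(r[1,1],r[0,1])))
for d in(0,.046,-.046):print(proj("scene",s["tool_pos"]+d*r[:,1]))
cv2.imwrite("pics/e2.png",cv2.resize(a[160:300,85:265,::-1],None,fx=4,fy=4))
```

```text
[ 0.51774349 -0.21056396  0.1453732 ] [-0.05028131  0.43712696  0.48968326  1.88168065 -0.2602498   0.88479753
 -1.1971053 ] -101.04742053468547
(np.float64(151.74276171281969), np.float64(198.31096264985396))
(np.float64(127.39137495693896), np.float64(198.97373260012037))
(np.float64(175.92981091973235), np.float64(197.6526654628945))
```

View pics/e2.png

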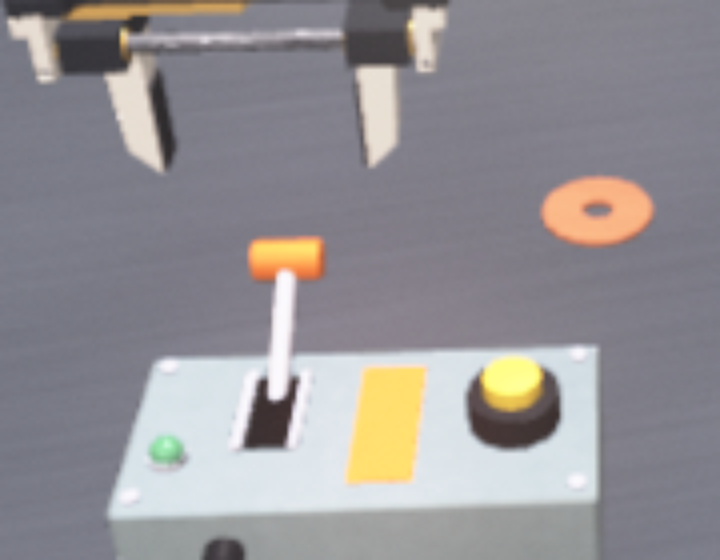

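The fingers straddle the grip: tips at zoom (165,168) and (370,163), grip at (287,258). The jaw direction is right.

drive_tool(steps=[[1,0,0,-0.4,0],[1,0,0,-0.5,0],[1,0,0,-0.48,0],[1,0,0,0,0],[1,0,0,0,0],[1,0,0,0,0]])

```text
t: 8.4
tool_pos: [0.5187, -0.2108, 0.0634]
orientation: [0.705, -0.068, -0.703, -0.068]
contact_force: [-0.0, -0.2, -0.4]
gripper_width: 1.0
```

Run:
```python
from h import *
a=imaging.get_image("scene");print(robot.observe()["tool_pos"])
cv2.imwrite("pics/f2.png",cv2.resize(a[160:300,85:265,::-1],None,fx=4,fy=4))
```

```text
[ 0.51853195 -0.2106482   0.06324254]
```

View pics/f2.png

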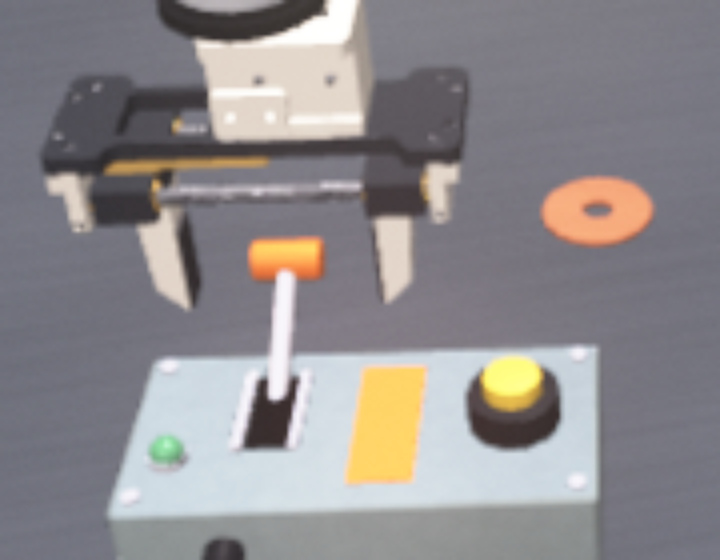

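The grip is centred between the pads, so I close.

drive_tool(steps=[[-1,0,0,0,0],[-1,0,0,0,0],[-1,0,0,0,0],[-1,0,0,0,0],[-1,0,0,0,0],[-1,0,0,0,0]])

```text
t: 9.2
tool_pos: [0.5173, -0.2103, 0.0617]
orientation: [-0.704, 0.068, 0.704, 0.068]
contact_force: [-0.3, 0.2, -0.0]
gripper_width: 0.398
```

Run:
```python
from h import *
a=imaging.get_image("scene");s=robot.observe();print(s["tool_pos"],s["gripper_width"]*92,s["contact_force"])
cv2.imwrite("pics/g2.png",cv2.resize(a[160:300,85:265,::-1],None,fx=4,fy=4))
# arc rows from angle 1.27 to .03, hinge 100mm
th=np.r_[np.linspace(1.27,.03,12)]-.17
x=-.1*np.sin(th);z=.1*np.cos(th);u=np.array([np.cos(np.radians(-11)),np.sin(np.radians(-11))])
for dx,dz in zip(np.diff(x),np.diff(z)):print((dx*u/.06).round(3),round(dz/.06,3))
```

```text
[ 0.51738102 -0.21019599  0.06167987] 34.18289280056435 [ 0.11021089  0.88796415 -0.79644071]
[ 0.093 -0.018] 0.162
[ 0.11  -0.021] 0.151
[ 0.126 -0.024] 0.137
[ 0.14  -0.027] 0.122
[ 0.153 -0.03 ] 0.105
[ 0.163 -0.032] 0.087
[ 0.172 -0.033] 0.067
[ 0.178 -0.035] 0.047
[ 0.182 -0.035] 0.027
[ 0.184 -0.036] 0.005
[ 0.184 -0.036] -0.016
```

View pics/g2.png

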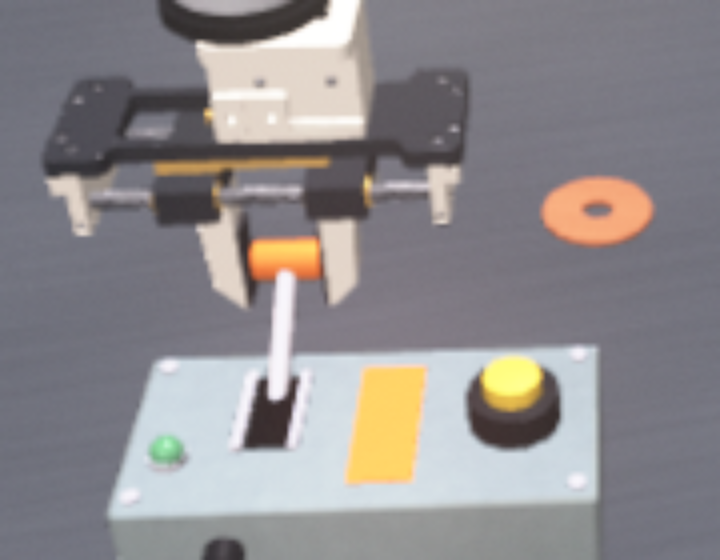

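The grip is pinched at 34.2 mm, which matches the crossbar length. Now the first half of the arc.

drive_tool(steps=[[-1,0.093,-0.018,0.162,0],[-1,0.11,-0.021,0.151,0],[-1,0.126,-0.024,0.137,0],[-1,0.14,-0.027,0.122,0],[-1,0.153,-0.03,0.105,0],[-1,0.163,-0.032,0.087,0]])

```text
t: 10.0
tool_pos: [0.5647, -0.2197, 0.108]
orientation: [-0.704, 0.068, 0.704, 0.068]
contact_force: [-2.0, -1.0, -3.3]
gripper_width: 0.368
```

drive_tool(steps=[[-1,0.172,-0.033,0.067,0],[-1,0.178,-0.035,0.047,0],[-1,0.182,-0.035,0.027,0],[-1,0.184,-0.036,0.005,0],[-1,0.15,-0.03,-0.01,0],[-1,0,0,0,0],[-1,0,0,0,0]])

```text
t: 10.88
tool_pos: [0.6171, -0.2303, 0.1161]
orientation: [0.704, -0.068, -0.703, -0.068]
contact_force: [-0.7, -4.0, 2.7]
gripper_width: 0.371
```

Run:
```python
from h import *
a=imaging.get_image("scene");s=robot.observe();print(s["tool_pos"],s["gripper_width"]*92,s["contact_force"])
cv2.imwrite("pics/i2.png",cv2.resize(a[160:300,85:265,::-1],None,fx=4,fy=4))
```

```text
[ 0.61693056 -0.230245    0.11609307] 33.51660424248723 [-0.75519046 -4.39194066  1.61117074]
```

View pics/i2.png

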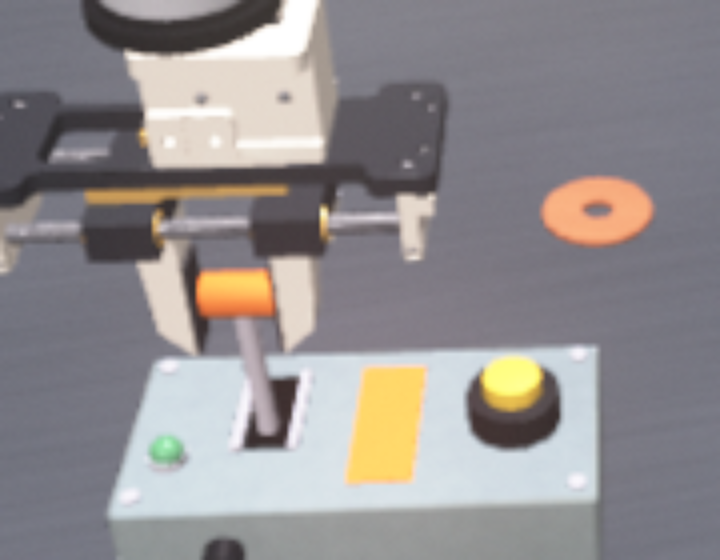

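Run:
```python
from h import *
h=np.array([.605,-.227,.036]);u=np.array([.9816,-.1908,0])
for t in(0,.05,.1,.17,.25,.35):
    a=t-.17;print(t,np.round(proj("scene",h+.1*(-np.sin(a)*u+np.cos(a)*np.array([0,0,1]))),1))
a=imaging.get_image("scene");print(blob(a,(4,150,120),(17,255,255),(110,170,60,90)))
```

```text
0 [144.2 237. ]
0.05 [144.6 234.9]
0.1 [145.  232.9]
0.17 [145.6 230.4]
0.25 [146.3 227.8]
0.35 [147.2 225.1]
(array([142.88059701, 234.45522388]), array([134, 228,  20,  11, 134]))
```

The grip sits about 4 px above its standing row, so the angle is roughly 0.1 rad. That is past upright. I'll nudge it a little further before releasing.

drive_tool(steps=[[-1,0.07,-0.014,-0.015,0],[-1,0.05,-0.01,-0.01,0],[-1,0,0,0,0],[-1,0,0,0,0]])

```text
t: 11.48
tool_pos: [0.6238, -0.2316, 0.1149]
orientation: [0.704, -0.068, -0.704, -0.068]
contact_force: [-2.3, -4.9, 5.2]
gripper_width: 0.365
```

Run:
```python
from h import *
a=imaging.get_image("scene");print(blob(a,(4,150,120),(17,255,255),(110,170,60,90)),robot.observe()["contact_force"])
```

```text
(array([142.21705426, 237.50387597]), array([133, 230,  20,  12, 129])) [-1.89595699 -4.34572358  4.22991169]
```

drive_tool(steps=[[0.2,0,0,0,0],[0.5,0,0,0,0],[1,0,0,0,0],[1,0,0,0,0],[1,0,0,0,0],[1,0,0,0,0]])

```text
t: 12.28
tool_pos: [0.6236, -0.2309, 0.1142]
orientation: [0.704, -0.068, -0.704, -0.068]
contact_force: [-1.0, -0.1, -0.1]
gripper_width: 0.967
```

Run:
```python
from h import *
a=imaging.get_image("scene");print(blob(a,(4,150,120),(17,255,255),(110,170,60,90)),robot.observe()["contact_force"])
cv2.imwrite("pics/j2.png",cv2.resize(a[160:300,85:265,::-1],None,fx=4,fy=4))
```

```text
(array([143.9765625, 238.3125   ]), array([134, 231,  21,  12, 128])) [-0.1196275  -0.80997664 -0.75948339]
```

View pics/j2.png

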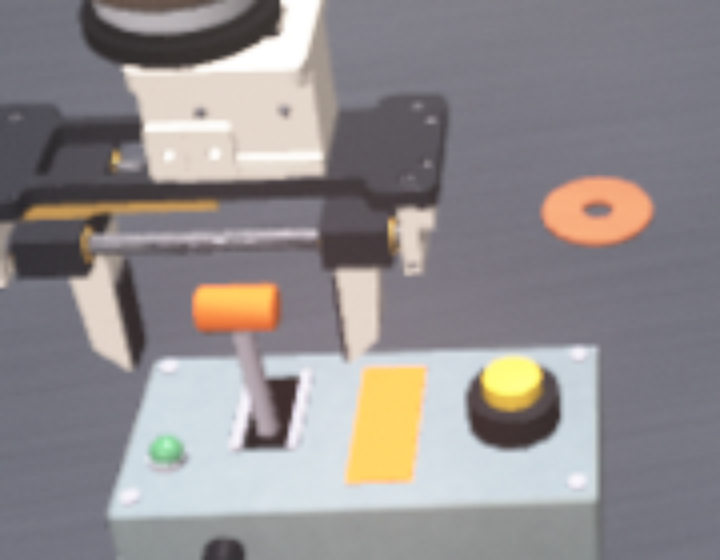

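The lever stands free of the open fingers, with its grip centroid at (144.0,238.3) against (144.1,238.7) at the start. I rise straight up.

drive_tool(steps=[[1,0,0,0.3,0],[1,0,0,0.6,0],[1,0,0,0.7,0],[1,0,0,0.6,0],[1,0,0,0,0],[1,0,0,0,0],[1,0,0,0,0]])

```text
t: 13.2
tool_pos: [0.6229, -0.2306, 0.2452]
orientation: [-0.703, 0.068, 0.705, 0.068]
contact_force: [-0.1, -0.2, 0.1]
gripper_width: 1.0
```

Run:
```python
from h import *
a=imaging.get_image("scene");print(blob(a,(4,150,120),(17,255,255),(110,170,60,90)),blob(a,(100,150,100),(125,255,255),(325,190,35,20)),blob(a,(22,140,120),(33,255,255),(195,240,40,35)),robot.observe()["contact_force"])
cv2.imwrite("pics/k2.png",a[:,:,::-1])
```

```text
(array([144.12389381, 238.73451327]), array([134, 232,  21,  11, 113])) (array([342.45625, 200.09375]), array([334, 196,  18,  10, 160])) (array([212.23333333, 258.76666667]), array([206, 255,  14,   7,  30])) [ 0.31482818 -0.60548973  0.46792141]
```

View pics/k2.png

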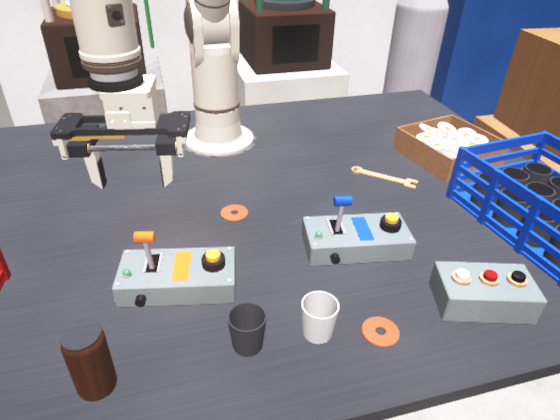

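Both grips and the orange unit's button are back at their starting pixels: orange grip (144,239), blue grip (342,200), button (212,259). The gripper is clear.

```bash
python3 -c "
from station import robot
print(robot.job_done())"
```

```text
the job is handed in; nothing more can be done
None
```

I pressed the orange unit's yellow test button about 5 mm (3.8 N) with the shut fingers, and its lever dropped fully. After letting go of the button, I pinched the orange grip, swung the lever back past upright and released it. I then rose clear and handed the job in at about 13 s, with no verdict reported.

In the last scene picture, the orange grip, blue grip and orange unit's button were all within 0.1 px of their starting positions. Contact force was near zero, with the gripper about 110 mm above the grip.

No check failed. The two cameras disagreed by 2 to 7 mm in x when locating the unit. I used values in between, and the grasp came out right (34.2 mm opening on the 34 mm crossbar).

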